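# Find and press the hidden catch of the key box

## Robot

A 6-joint arm with a two-finger parallel gripper is mounted at the origin on the work surface. World frame = base frame: x ahead of the robot, y to its left, z up, the work surface at z = 0. Lengths are in m, angles in rad, forces in N, time in s.
With the tool pointing down it reaches from about 0.3 to 0.85 m from the base axis. Payload 4.2 kg.
Tool frame: the origin (TCP) lies midway between the tips of the shut fingers; the grasp point (between the pads) lies 19 mm behind it; x points along the fingers, y is the direction in which the jaws open and shut, and the axes are right-handed (so a half turn about x gives the same grasp; the last joint's range is limited). The gripper opens to 91 mm and grips with 3 to 60 N. Pads are 32 mm wide; open, the fingers measure 118 mm over their backs; the gripper's body (76 mm by 178 mm) begins 60 mm behind the grasp point.
Start: joints at [1.208, 0.32, 1.565, -0, 1.257, -0.02], TCP at [0.193, 0.542, 0.214] pointing down, gripper open.
Joint ranges: [-3.11, 3.11], [-0.84, 2.01], [0.21, 2.61], [-1.34, 4.49], [0.05, 2.63], [-2.56, 2.56]. Speed limits (rad/s): [2.57, 2.57, 3.14, 3.14, 3.14, 3.14].

## Interface

Orientations are given as a unit quaternion [x, y, z, w].
In Python, from station import env gives the robot as it stands. Calls block until the motion is done:
- env.move_pose(position, orientation): joint-space move of the TCP to a pose.
- env.move_linear(position, rot=None, vel=0.15, stop_force=None): straight line of the TCP; rot=None keeps the orientation; vel is the mean speed in m/s. With stop_force (N) it stops when the force on the tool has changed by that much, and returns True; else False.
- env.set_joints(angles): joint-space move.
- env.command_gripper(opening, grasp_force=None): finger opening in m; grasp_force is the grip in N (None keeps the last); returns when the fingers have stopped.
- env.pause(seconds).
- env.inverse_kinematics(position, orientation): joint angles nearest the present ones, or None.
- env.get_image(name): name is "scene" or "top" or "wrist"; returns the picture (420x560x3 uint8, red, green, blue); there is no depth.
- env.calibration(name): a dict with "fov_y" (degrees; the focal length in pixels is half the picture's height over the tangent of half this angle, whatever the lens; pixels are square), "cx", "cy" (the principal point, pixels), "world_to_cam" (4x4, takes a point from world to camera coordinates). Camera axes: x right, y up, looking along -z (the intrinsics and any distortion apply to the point x, -y, -z); pixel columns grow to the right and rows downward; lengths in m; the calibration is good to about 2 mm. A picture is of the moment at which its call begins: read the wrist's pose just before it. calibration takes no time and is no camera call; for the wrist camera it gives the pose at the moment of the call.
A pose or a line that the arm cannot do raises env.MotionError and nothing moves.
- env.close_job(): hands the job in, once; it reports no verdict.
Readings, each from a call of its own:
- env.read_time_s(): time.
- env.read_joint_positions(): joint angles.
- env.read_qvel(): joint speeds.
- env.read_joint_torque(): joint torques, N m.
- env.read_tcp_pos(): TCP position.
- env.read_tool_rot(): TCP orientation.
- env.read_wrist_force(): force on the tool from outside, world axes, zero at the start.
- env.read_moment(): the same for the moment, N m.
- env.read_finger_gap(): finger opening in m.
Only numpy, scipy, OpenCV 4.12 (cv2) and the standard library are available. Lean on these libraries where they do the work, as an engineer would, in place of code of your own. Each camera call takes 0.05 s, during which the arm holds its last target. There are 200 camera calls.

## Task

One of the four like wood inlays in the flat panel of the red key box is a hidden catch: feel across them gently with the fingertips for the one that sinks in, and press it fully home so that the lid rises ajar, then take the hand away. Do not touch or pry up the lid itself, do not press hard on anything, and leave the other things on the cabinet where they are.

Things in the scene. Friction and masses are not known exactly. Their poses are not given: they have to be found in the camera images.
- keybox: Red lacquered wooden key box fixed to the cabinet top, 200 mm along its x, 240 mm along its y, 62 mm high; origin at the centre of its underside, x away from the robot at yaw 0, z up. Its -x half (x = -100 to +9 mm) is the key compartment under the lid; its +x half (x = +10 to +100 mm) is a fixed flat panel, face 62 mm up, with the row of inlays.
- panel (a point): Centre of the row of four like square wood inlays, at panel face height (box x = +55, z = 62 mm); axes as the box's. Inlay centres lie at y = -81, -27, +27, +81 mm from here. Each fills a 48 mm square pocket, top 2 mm below the face. Three are plain, bedded on cork: they yield 1 mm per 6 N, 3 mm at most, and spring back. The fourth, alike in looks, at any of the places, is the catch.
- catch (a joint): How far the catch inlay is pressed in: 0 at rest (top 2 mm below the panel face), 0.007 m fully home at a hard stop (top 9 mm below the face). It moves straight down, goes down steadily with 5 to 8 N and stays down when let go. The value does not tell which place it is in.
- lid: Plain red lid of the key compartment, 109 x 240 x 6 mm, no handle, its top level with the panel when shut. Origin on its hinge at the box's -x edge (56 mm up); x lies along the lid towards the panel. A linkage lifts it: its edge next to the panel rises as the catch goes in, to 0.35 rad (that edge about 37 mm up) with the catch fully home, and stays there.
- shoehorn: Bystander: navy plastic shoehorn lying flat, 190 x 42 mm, 10 mm high, beyond the box's +x side; origin under its middle.
- tealight_holder: Bystander: empty white ceramic tealight holder, 68 mm across, 45 mm high, beside the box on its +y side; origin under its centre.
- carabiner: Bystander: aluminium carabiner lying flat, 90 x 50 mm, 10 mm thick, beside the box on its -y side; origin at its middle, underside.
- glasses_stand: Bystander: clear acrylic stand for reading glasses, foot 80 x 90 mm, 94 mm high, further out on the +y side; origin under its centre.
- polish_tin: Bystander: round metal shoe-polish tin, 68 mm across, 28 mm high, further out on the -y side; origin under its centre.
- shoe_brush: Bystander: wooden shoe brush lying on its bristles, 150 x 45 mm, 38 mm high, beyond the box at its -y end; origin under its centre.
- key_dish: Bystander: flat blue ceramic dish, 100 mm across, 25 mm high, beyond the box at its +y end; origin under its centre.

How it is judged:
On the way:
1. the hidden catch is pressed fully home and the lid rises (value of joint catch above 0.0055 m and angle between lid's own z axis and vertical above 0.26 rad), for 0.2 s.
At the end, for the whole second after the job is handed in: The catch is pressed in by more than 5.5 of its 7 mm, and the lid stands at rest, ajar by more than 0.26 rad (all of step 1 and angular speed of lid below 0.1 rad/s); the robot touches nothing.
It fails at once if the lid is touched (more than 2 N): it must be raised by the catch, not pried or lifted (contact force between any of the fingers, the arm and lid above 2 N).
It fails at once if the fingers press on something harder than 60 N (contact force between the fingers and anything else above 60 N).
It fails at once if a bystander is moved or lifted by more than 20 mm (distance of any of shoehorn, tealight_holder, carabiner, glasses_stand, polish_tin, shoe_brush, key_dish from where it was at the start of the episode above 0.02 m).
It also fails if it takes over 42 s, if anything falls off the work surface, if the arm or the gripper's body presses on something with over 40 N, if the wrist force passes 120 N, or if a joint passes its speed limit or range.

## Working session

There is one attempt and no reset: what is moved stays moved. The work goes in short steps, each a Python script; the robot and the scene stay as the last script left them, time stands still between calls to the robot, and variables do not carry over. Pictures are saved under pics/ and viewed, about 8 in all and at most 12, crops included, and the job is handed in when it is done.

```bash
mkdir -p pics; ls
python3 - <<'E'
from station import env
import cv2,numpy as np
for n in("top","scene"):
    im=env.get_image(n); cv2.imwrite(f"pics/{n}0.png",im[:,:,::-1]); print(n,env.calibration(n))
print(env.read_time_s(),env.read_wrist_force(),env.read_tool_rot())
E
```

```text
pics
top {'fov_y': 51.67538421099768, 'cx': 281.87774376287024, 'cy': 212.90242381604503, 'world_to_cam': array([[-0.01311184, -0.99980977, -0.01443967,  0.06900702],
       [ 0.98346477, -0.0155034 ,  0.18043471, -0.56400569],
       [-0.18062425, -0.01183507,  0.98348097, -1.01970041],
       [ 0.        ,  0.        ,  0.        ,  1.        ]])}
scene {'fov_y': 56.930859336623904, 'cx': 277.4022508052805, 'cy': 202.2101655315997, 'world_to_cam': array([[ 0.81475481,  0.5796935 , -0.01140425, -0.50637667],
       [-0.42204022,  0.60643162,  0.6738863 ,  0.18684045],
       [ 0.3975634 , -0.54423905,  0.73874705, -1.1798882 ],
       [ 0.        ,  0.        ,  0.        ,  1.        ]])}
0.1 [-0.57617295  0.57625146 -0.11959876] [ 0.1200476   0.69685632 -0.12114784  0.69663695]
```

View pics/top0.png

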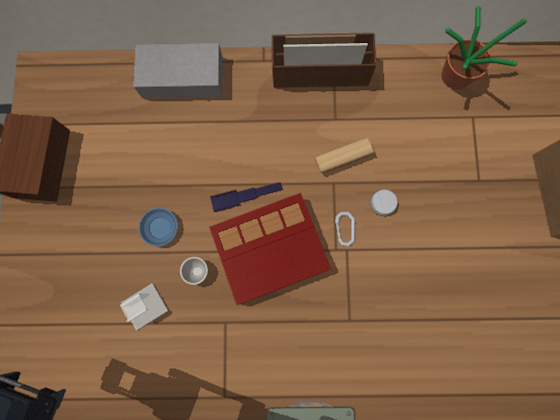

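View pics/scene0.png

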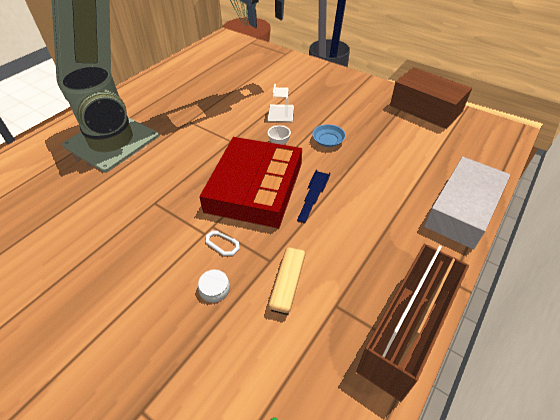

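The top view shows the red box centred near (270,248). Its four inlays are at about (231,238), (251,231), (272,223) and (292,215), with the lid on the robot's side. I'll localise them by colour on the plane z = 0.060.

```bash
cat > loc.py <<'E'
from station import env
import cv2,numpy as np
def ray(n,uv,z):
    c=env.calibration(n);f=210/np.tan(np.radians(c["fov_y"]/2));T=c["world_to_cam"];R=T[:3,:3]
    d=R.T@np.array([(uv[0]-c["cx"])/f,-(uv[1]-c["cy"])/f,-1]);o=-R.T@T[:3,3]
    return o+d*(z-o[2])/d[2]
def inlays(n,img,z=.060):
    hsv=cv2.cvtColor(img,cv2.COLOR_RGB2HSV);h,s,v=cv2.split(hsv)
    red=(((h<5)|(h>174))&(s>180)&(v>50)).astype(np.uint8)
    cs=cv2.findContours(red,cv2.RETR_EXTERNAL,cv2.CHAIN_APPROX_NONE)[0]
    hull=cv2.convexHull(max(cs,key=cv2.contourArea))
    m=np.zeros_like(red);cv2.fillConvexPoly(m,hull,1)
    m&=((h>=7)&(h<25)&(v>110)).astype(np.uint8)
    k,_,st,ce=cv2.connectedComponentsWithStats(m)
    i=[j for j in range(1,k) if st[j,4]>80]
    print(n,[(np.round(ce[j],1).tolist(),int(st[j,4])) for j in i])
    return np.array([ray(n,ce[j],z) for j in i])
E
python3 - <<'E'
from loc import *
for n in("top","scene"):
    P=inlays(n,env.get_image(n));P=P[np.argsort(P[:,1])];print(P.round(4),np.linalg.norm(np.diff(P,axis=0),axis=1),P.mean(0))
    d=P[-1]-P[0];print("yaw",np.arctan2(-d[0],d[1]))
E
```

```text
top [([292.1, 214.7], 387), ([271.5, 222.5], 385), ([250.8, 230.3], 390), ([230.0, 238.0], 393)]
[[0.5586 0.0357 0.06  ]
 [0.5401 0.0864 0.06  ]
 [0.5216 0.1369 0.06  ]
 [0.5034 0.1876 0.06  ]] [0.05395902 0.05382611 0.05386023] [0.53093905 0.11167125 0.06      ]
yaw 0.34874235138106013
scene [([282.3, 154.1], 207), ([276.8, 167.3], 232), ([271.0, 181.5], 256), ([264.9, 196.8], 284)]
[[0.5597 0.0363 0.06  ]
 [0.5409 0.087  0.06  ]
 [0.5224 0.1379 0.06  ]
 [0.5042 0.1886 0.06  ]] [0.05407483 0.05423088 0.05383212] [0.531809   0.11244357 0.06      ]
yaw 0.3494164907033236
```

```bash
cat >> loc.py <<'E'
from scipy.spatial.transform import Rotation as Rn
YAW=.349;s,c=np.sin(YAW),np.cos(YAW)
ROT=Rn.from_matrix(np.array([[0,0,-1],[-s,c,0],[c,s,0]]).T).as_quat()
CEN=np.array([.5314,.1121]);PL=[CEN+k*np.array([-s,c]) for k in(.081,.027,-.027,-.081)]
E
python3 - <<'E'
from loc import *
env.command_gripper(0.0)
print("gap",env.read_finger_gap())
print(env.inverse_kinematics([*PL[0],.11],ROT))
env.move_pose([*PL[0],.11],ROT)
print("t",env.read_time_s())
for i,p in enumerate(PL):
    env.move_linear([*p,.075],vel=.1)
    hit=env.move_linear([*p,.0555],vel=.015,stop_force=10)
    print(i,hit,env.read_tcp_pos(),env.read_wrist_force(),env.read_time_s())
    if not hit:break
    env.move_linear([*p,.075],vel=.05)
E
```

```text
gap 0.0005775989397660357
[ 3.36213794e-01  3.50545601e-01  1.80276994e+00 -4.44089210e-16
  9.88277111e-01 -1.58358253e+00]
t 3.325
0 True [0.50366832 0.18819083 0.05885917] [-1.7489626  -0.23903935  8.03130459] 4.875
1 False [0.52215109 0.137441   0.05558953] [-2.11373698 -0.76171993  4.83952153] 7.5083
```

The second place sinks steadily (the catch). The first stopped after 1 mm. Next I press the catch home gently.

Run:
```python
from loc import *
p=PL[1]
print(env.move_linear([*p,.0505],vel=.01,stop_force=15),env.read_tcp_pos(),env.read_wrist_force())
env.pause(.3);print(env.read_tcp_pos(),env.read_wrist_force())
cv2.imwrite("pics/s1.png",cv2.resize(env.get_image("scene")[100:260,150:370],None,fx=3,fy=3)[:,:,::-1])
env.move_linear([*p,.075],vel=.05)
env.move_linear([*p,.2],vel=.1)
env.move_pose([.35,.38,.25],ROT)
env.pause(.5)
cv2.imwrite("pics/s2.png",cv2.resize(env.get_image("scene")[100:260,150:370],None,fx=3,fy=3)[:,:,::-1])
print(env.read_wrist_force(),env.read_time_s())
```

```text
True [0.5221106  0.13745524 0.05329524] [-0.1974526  -0.1177893   4.07657771]
[0.5221033  0.13742833 0.05326074] [1.18633597 0.14977652 3.43420623]
[ 0.54156992 -0.19351797  0.02251928] 11.9417
```

View pics/s2.png

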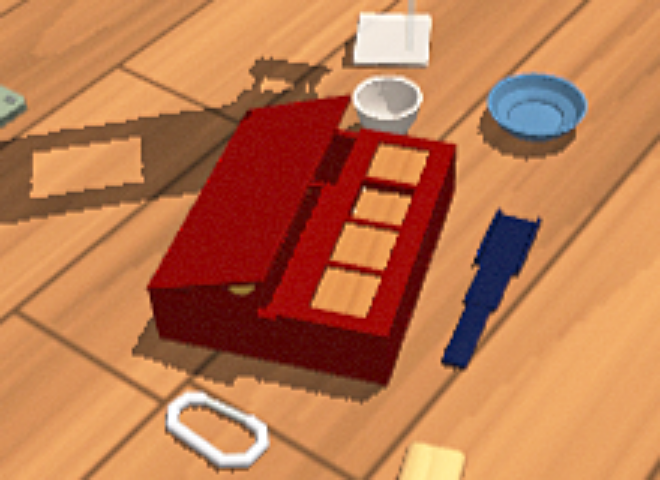

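The crop shows the lid raised, with its free corner at crop (350,97), and the second inlay sunk at (382,207). Nothing else has moved. One numeric check of the lid angle, then I hand in.

Run:
```python
from loc import *
C=env.calibration("scene");f=210/np.tan(np.radians(C["fov_y"]/2));T=C["world_to_cam"]
o=CEN-.055*np.array([c,s])
print("seen",150+350/3,100+97/3)
for a in(0,.2,.26,.3,.35):
    x=-.1+.109*np.cos(a)-.006*np.sin(a);z=.056+.109*np.sin(a)+.006*np.cos(a)
    P=T@np.array([*(o+x*np.array([c,s])+.12*np.array([-s,c])),z,1])
    print(a,C["cx"]-f*P[0]/P[2],C["cy"]+f*P[1]/P[2])
print(env.read_tcp_pos(),env.read_qvel());env.close_job()
```

```text
seen 266.6666666666667 132.33333333333334
0 269.6055826004366 141.86073970992874
0.2 268.21163150245064 135.42414825196943
0.26 267.49330478209276 133.46102150648358
0.3 266.9381890975517 132.15115560073184
0.35 266.1594394170787 130.51674023267384
[0.35014313 0.37989747 0.24999204] [ 0.00288255 -0.00115494  0.00208872 -0.00126147 -0.00125931 -0.00225596]
the job is handed in; nothing more can be done
```

I found the hidden catch, pressed it home and handed the job in. The lid now stands ajar and the hand is clear. I then took the fingers straight up and well away from the box.

- **Finding it:** I located the four inlays in the top and scene views, which agreed to about 1 mm. I felt them gently with shut fingers. The one at y = +81 mm stopped after about 1 mm, and the one at y = +27 mm sank steadily at about 5 N, so that is the catch. I did not need to feel the other two.
- **Pressing it:** The press stopped when the force on the tool changed by 15 N, at what I take to be the hard stop. The fingertips were then 8.7 mm below the panel face, so the catch was in by about 6.7 of its 7 mm.
- **Lid angle:** In the last picture the lid's free corner matches an angle of about 0.30–0.33 rad. That is above the 0.26 rad needed but a little under the nominal 0.35. I read the corner to about 1 pixel by eye, which is worth about 0.03 rad.
- **At hand-in:** The wrist force was near zero, and the clock read 11.9 s shortly before. None of the nearby things in the last picture appear to have moved. The glasses stand, polish tin and most of the shoe brush were outside or at the edge of that crop, so I did not check them, but the arm did not go near them at a low height.

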